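# Lock the winged cap onto the slanting oil tin

### The arm

A 6-joint arm with a two-finger parallel gripper is mounted at the origin on the work surface. World frame = base frame: x ahead of the robot, y to its left, z up, the work surface at z = 0. Lengths are in mm, angles in rad, forces in N, time in s.
With the tool pointing down it reaches from about 325 to 775 mm from the base axis. Payload 5.5 kg.
Tool frame: the origin (TCP) lies on the centre line of the jaws, within the pads' length; the fingertips stand manip.tips_ahead ahead of it and the grasp point (between the pads) lies 2 mm behind it (manip.tips_ahead is the distance from the TCP to the fingertips, in mm); z points along the fingers, y is the line along which they close (so a half turn about z gives the same grasp; the last joint's range is limited). The gripper opens to 85 mm and grips with 20 to 120 N. Pads are 22 mm wide; open, the fingers measure 114 mm over their backs; the gripper's body (76 mm by 85 mm) begins 54 mm behind the grasp point. The pads swing forward as they close: fully open they stand 13 mm farther back than shut.
Start: joints at [-1.386, 0.091, 1.231, -0, 1.82, -0.057], TCP at [143.669, -582.56, 248.275] pointing down, gripper open.
Joint ranges: [-2.87, 2.87], [-0.86, 2.18], [0.17, 2.46], [-1.51, 4.65], [0.06, 2.69], [-2.65, 2.65]. Speed limits (rad/s): [2.57, 2.57, 3.01, 3.14, 3.14, 3.14].

### API

Orientations are given as a 3x3 rotation matrix whose columns are the frame's x, y, z axes.
In Python, from rig import status, capture, camera_model, manip gives the robot as it stands.
- The arm moves only by the tool move_arm, never from a script. Its argument "moves" is a list of rows, each an object with "slide": the shift along the tool's x, y, z in mm, a list of three; "angular": the turn, a rotation vector about the tool's x, y, z in degrees, a list of three; "gripper": the finger opening in mm, from 0 to 85.4. A call has 1 to 12 rows; each row shifts and turns the commanded pose from where the row before left it, along the tool's axes as they then stand; what a row does not reach is not made up. A row lasts 1/10 s, in which the tool goes at most 50 mm and 8.59 degrees, less where a joint would pass 70% of its speed; a pose out of reach is approached as far as the arm can. A call with a gripper value outside its range is refused whole. The fingers move at their own pace and stop on an object; "force" is the grip in N (left out, the last holds). Time passes only in rows, so rows that do not move let the fingers close. It gives the time, the measured TCP pose, the force, the opening and the grip force at its end, in the units of the state.
- status.observe(): the state, without advancing time (a new reading comes with each control period).
- capture(name): name is "side" or "top" or "wrist"; returns the picture (480x640x3 uint8, blue, green, red); there is no depth.
- camera_model(name): a dict with "camera_matrix" (3x3 intrinsics, pixels), "world_from_camera" (4x4, takes a point from camera to world coordinates); the wrist camera has in their place "T_tool_cam" (4x4, takes a point from camera to tool coordinates, whose origin is the TCP and whose axes are the flange's). Camera axes: x right, y up, looking along -z (the intrinsics and any distortion apply to the point x, -y, -z); pixel columns grow to the right and rows downward; lengths in mm; the calibration is good to about 2 mm. The wrist camera is an equidistant fisheye: a pixel r from the principal point sees the ray r / f radians off the axis. A picture is of the moment at which its call begins: read the wrist's pose just before it. camera_model takes no time and is no camera call.
- manip.job_done(): hands the job in; it is judged then, once.
The state is a dict: "time_s": time; "q": joint angles; "qd": joint speeds; "effort": joint torques, N m; "eef_pos": TCP position; "tcp_rot": TCP orientation; "contact_force": force on the tool from outside, world axes, zero at the start; "wrist_torque": the same for the moment, N m; "gripper_width": opening from 0.0 (shut) to 1.0 (fully open); "grasp_force": force on a finger pad.
Only numpy, scipy, OpenCV 4.12 (cv2) and the standard library are available. Lean on these libraries where they do the work, as an engineer would, in place of code of your own. Each camera call takes 0.05 s, during which the arm holds its last target. There are 200 camera calls.

### The job

Close the green oil tin that leans in the slanting rest: take the red winged cap from the shelf, set it over the tin's brass neck with its lugs in the two gaps (you will have to feel for them), push it down against the sprung seal and give it a quarter turn clockwise to its stop, so that it springs up into its locked seat and stays there when you let go. Leave the other things on the shelf where they are.

Things in the scene. Friction and masses are not known exactly. Their poses are not given: they have to be found in the camera images.
- cap: Red plastic bayonet cap, 73 mm across, 52 mm tall, about 90 g, standing upright on its open end. Origin at the centre of its underside (the open end), z out through the wing, x along the wing. Skirt: inner diameter 65 mm, wall 4 mm, cavity 20 mm deep; top plate from 20 to 26 mm height. The same after half a turn.
- wing (a point): The middle of the cap's grip, on its axis 39 mm above its underside; axes as the cap's. The grip is a straight upright wing on the top plate, 50 mm long (along x), 14 mm thick (along y), from 26 to 52 mm height.
- lug (a point): Middle of one of the cap's two lugs, on its +y side, 29 mm off the axis, 5 mm above the underside; the other is opposite. They stand inwards from the skirt beside the wing's faces, square to it (white dashes on the plate): 12 mm wide, from 2 to 8 mm height, reaching in to 24 mm from the axis.
- tin: Green half-litre tin, 85 mm diameter, 100 mm tall, fixed in an aluminium rest so that it leans 30 degrees from vertical towards the rest's front (the robot's side, give or take the rest's yaw). Origin at the centre of its bottom; z along its axis, out of the neck; y level.
- neck (a point): Centre of the tin's top plate, on the axis 100 mm from the tin's bottom; axes as the tin's. Here stands a steel neck, 43 mm diameter, 20 mm tall, with a fixed brass bayonet collar of 60 mm diameter round it. Heights of the cap's underside above this point: lugs standing on the collar beside the gaps 18 mm; dropped into the gaps, resting on the seal 12 mm; bottomed 0.
- collar_top (a point): Centre of the collar's top, on the axis 20 mm above the neck point; axes as the tin's. The collar has two opposite gaps, 58 degrees wide, for the cap's lugs (which take up some 30). The line through the gaps lies within 30 degrees of the tin's y axis, either way about z; it differs each time and no pose here tells it: feel for it or look.
- seat (a point): Where the cap's underside centre ends when locked, on the axis 8 mm above the neck point; axes as the tin's. From the gaps, press the cap below 5 mm and turn clockwise seen from above (negative about z) to a firm stop 90 degrees on; the other way is blocked. In the last 12 degrees a recess lets the seal lift it to 8 mm, locked; let go earlier it sits at 5 mm, not locked.
- seal (a joint): The black rubber sprung seal disc, 34 mm diameter, on top of the neck; its free top is at tin z = 132 mm. Value: how far it is pressed in (m), 0 to 0.013. It starts to yield at 3 N and takes 1 N more for each mm: about 7 N (4 mm) with the cap locked, about 11 N (8 mm) with the cap pressed just low enough to turn.
- rest: The aluminium rest: base plate 170 by 120 mm and 8 mm thick on the shelf, fixed there; origin on the shelf under the tin's neck; front faces its own -x. The tin's bottom centre lies at (50, 0, 42) mm in it.
- tin_a: Bystander: closed blue half-litre tin, 85 mm diameter, 100 mm tall; origin at its bottom centre.
- tin_b: Bystander: closed white half-litre tin, 85 mm diameter, 100 mm tall; origin at its bottom centre.
- bowl: Bystander: beige ceramic bowl, 130 mm across, 55 mm tall; origin at its bottom centre.
- roller: Bystander: small aluminium paint roller frame with black handle, lying flat, 240 mm long and 36 mm high; x along the handle, origin 30 mm ahead of the handle's front end.
- brush: Bystander: paint brush lying flat, handle to its own -x; origin at the centre of its underside.
Mind the look-alikes: they are no part of the job. Of the things like the cap, leave any that is orange or turquoise; of the rest the smaller one is meant.

How it is judged:
By the outcome, as a careful person would: the job done as asked, in the order asked, and still so for the second after the job is handed in, with the robot touching nothing.
It also fails if it takes over 72 s, if anything falls off the work surface, if the arm or the gripper's body presses on something with over 40 N, if the wrist force passes 120 N, or if a joint passes its speed limit or range.

## Working session

There is one attempt and no reset: what is moved stays moved. The work goes in short steps, Python scripts to look and compute and a tool call to move; the robot and the scene stay as the last step left them, time stands still between calls to the robot, and variables do not carry over. Pictures are saved under pics/ and viewed, at most 10 in all, crops included, and the job is handed in when it is done.

Besides the shell and the picture viewer there is one more tool, called after "Request:" as name(argument=value, ...) on one line, values as JSON. move_arm: Moves the arm, as the interface text tells. Its arguments: {"type":"object","properties":{"moves":{"type":"array","items":{"type":"object","properties":{"slide":{"type":"array","items":{"type":"number"}},"angular":{"type":"array","items":{"type":"number"}},"gripper":{"type":"number"}}}},"force":{"type":"number"}},"required":["moves"]}

```bash
mkdir -p pics; ls
python3 - <<'E'
from rig import status, capture, camera_model, manip
import cv2
s=status.observe();print(s)
print(manip.tips_ahead)
for n in("side","top","wrist"):
    m=camera_model(n)
    print(n,m)
    cv2.imwrite(f"pics/{n}0.png",capture(n))
E
```

```text
pics
{'time_s': 0.0, 'q': array([-1.38569866e+00,  9.18912354e-02,  1.23189235e+00,  4.70420788e-05,
        1.81978396e+00, -5.66604435e-02]), 'qd': array([-3.75152594e-04,  6.94615703e-05, -3.63683669e-04, -4.32328310e-04,
       -2.07297840e-05,  5.64117941e-05]), 'effort': array([-7.92899773e-04, -4.58726692e+01, -4.18027532e+01, -9.17670104e-05,
        1.16198769e-02,  7.10077501e-06]), 'eef_pos': array([ 143.63693161, -582.30348691,  247.12779214]), 'tcp_rot': array([[ 9.70915827e-01,  2.39420874e-01, -3.18650238e-04],
       [ 2.39421034e-01, -9.70913883e-01,  1.94954152e-03],
       [ 1.57378996e-04, -1.96913229e-03, -9.99998049e-01]]), 'contact_force': array([-0.86213378, -0.39654166, -0.58061624]), 'wrist_torque': array([-0.01349297, -0.0410033 , -0.00041005]), 'grasp_force': 0.0, 'gripper_width': 0.9968867799894038}
17.0
side {'camera_matrix': array([[493.27087335,   0.        , 317.19199826],
       [  0.        , 493.27087335, 237.45994071],
       [  0.        ,   0.        ,   1.        ]]), 'world_from_camera': array([[-7.97506268e-01,  4.11093545e-01, -4.41572022e-0
[... 660 characters left out ...]
 [-7.04338751e-03,  2.27655307e-01,  9.73716310e-01,
         1.57581632e+03],
       [ 0.00000000e+00,  0.00000000e+00,  0.00000000e+00,
         1.00000000e+00]])}
wrist {'camera_matrix': array([[371.64829954,   0.        , 325.50223032],
       [  0.        , 371.64829954, 233.58053556],
       [  0.        ,   0.        ,   1.        ]]), 'T_tool_cam': array([[-7.30983681e-04,  9.46267024e-01,  3.23385505e-01,
         8.32031205e+01],
       [ 9.99999220e-01,  3.64221225e-04,  1.19465026e-03,
         1.94271333e-01],
       [ 1.01267428e-03,  3.23386126e-01, -9.46266552e-01,
        -1.24136438e+02],
       [ 0.00000000e+00,  0.00000000e+00,  0.00000000e+00,
         1.00000000e+00]])}
```

View pics/top0.png

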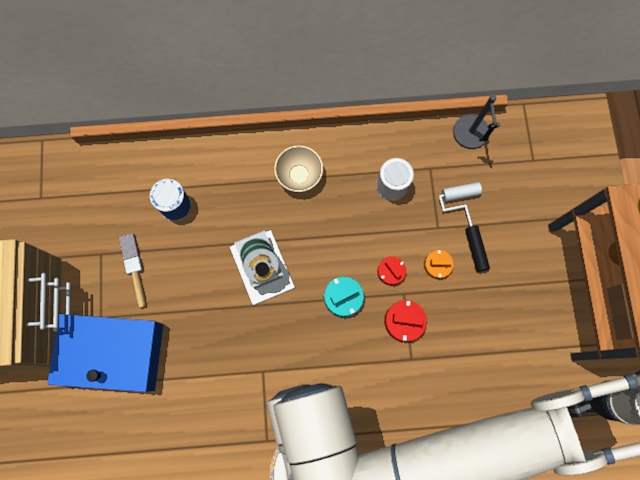

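View pics/side0.png

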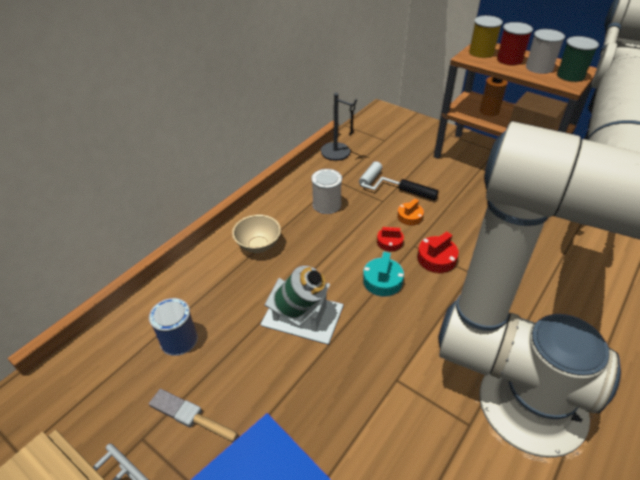

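Candidates in the top view are the small red cap (392,271), the large red cap (406,321), orange (439,264) and turquoise (344,297). By the description it is the small red one at (392,271). The green tin is at about (262,265). I'll check both in one close crop.

Run:
```python
import cv2,numpy as np
t=cv2.imread("pics/top0.png");s=cv2.imread("pics/side0.png")
def c(im,x,y,w,h,k): return cv2.resize(im[y:y+h,x:x+w],(w*k,h*k),interpolation=cv2.INTER_CUBIC)
a=c(t,367,246,50,37,8);b=c(t,222,225,80,60,5)
d=c(s,365,220,50,37,8);e=c(s,260,257,80,60,5)
f=lambda i:cv2.resize(i,(400,300))
cv2.imwrite("pics/crop1.png",np.vstack([np.hstack([f(a),f(b)]),np.hstack([f(d),f(e)])]))
```

```text
(no output)
```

View pics/crop1.png

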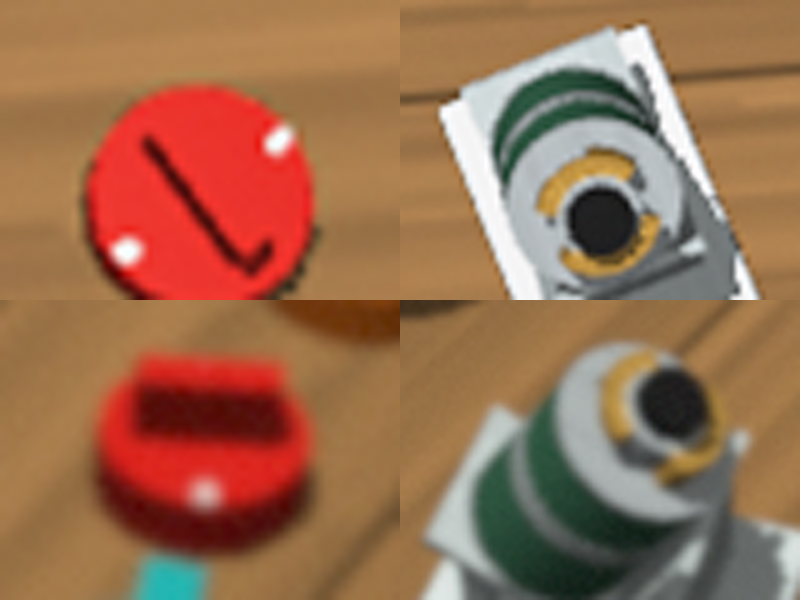

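The crop shows the small red cap with its wing and two white dashes at top-view (401.8,263.3) and (382.6,276.8). The tin's black seal is at top (262,269.2) and side (314.4,277.8). The collar gaps are visible near top (271,262) and (251,273).

```bash
cat > h.py <<'E'
import numpy as np, cv2
from rig import status, capture, camera_model, manip
def ray(name,px):
    m=camera_model(name);K=m["camera_matrix"];T=m["world_from_camera"]
    d=np.linalg.solve(K,[px[0],px[1],1.]);d=T[:3,:3]@[d[0],-d[1],-d[2]]
    return T[:3,3],d/np.linalg.norm(d)
def plane(name,px,p0,n=(0,0,1)):
    o,d=ray(name,px);n=np.array(n);return o+d*(n@(np.array(p0)-o))/(n@d)
def tri(rs):
    A=0;b=0
    for o,d in rs:
        P=np.eye(3)-np.outer(d,d);A=A+P;b=b+P@o
    x=np.linalg.solve(A,b);return x,[np.linalg.norm((np.eye(3)-np.outer(d,d))@(x-o)) for o,d in rs]
def wray(px,s):
    m=camera_model("wrist");K=m["camera_matrix"];T=m["T_tool_cam"]
    v=np.array([px[0]-K[0,2],px[1]-K[1,2]]);r=np.linalg.norm(v);th=r/K[0,0]
    d=np.array([np.sin(th)*v[0]/r,-np.sin(th)*v[1]/r,-np.cos(th)])
    R=s["tcp_rot"];return s["eef_pos"]+R@T[:3,3],R@T[:3,:3]@d
E
python3 - <<'E'
from h import *
np.set_printoptions(precision=2,suppress=True)
a=plane("top",(401.75,263.3),(0,0,26));b=plane("top",(382.6,276.8),(0,0,26))
print("cap",a,b,(a+b)/2,"lug line deg",np.degrees(np.arctan2(*(a-b)[1::-1])),np.linalg.norm(a-b))
print("side dash",ray and plane("side",(365+205/8-0,220+ (493-300)/8.1),(0,0,26)))
print("seal",tri([ray("top",(262,269.2)),ray("side",(314.4,277.8))]),plane("top",(262,269.2),(0,0,156.3)))
L=[plane("top",p,(0,0,8)) for p in((230.5,246),(270,230.6),(250,303),(293,290))];print(np.array(L),np.mean(L,0))
for i,j in((0,1),(2,3),(2,0),(3,1)):
    d=L[j]-L[i];print(np.degrees(np.arctan2(d[1],d[0])),np.linalg.norm(d))
E
```

```text
cap [ 500.95 -262.27   26.  ] [ 469.53 -208.67   26.  ] [ 485.24 -235.47   26.  ] lug line deg -59.6194812530021 62.12757562737497
side dash [ 468.17 -207.77   26.  ]
seal (array([492.59,  93.78, 149.79]), [np.float64(0.16727649882907228), np.float64(0.16727649882903575)]) [491.27  93.23 156.3 ]
[[587.08 183.8    8.  ]
 [620.71  76.13   8.  ]
 [431.24 140.58   8.  ]
 [456.26  26.35   8.  ]] [523.82 106.72   8.  ]
-72.65327817518204 112.79667681397119
-77.64665277764814 116.93070603225277
15.502226805372748 161.71887362303468
16.84152008552708 171.81947338335502
```

Request:
move_arm(moves=[{"slide": [37.7, -23.2, 0], "gripper": 44}, {"slide": [37.7, -23.2, 0], "gripper": 44}, {"slide": [37.7, -23.2, 0], "gripper": 44}, {"slide": [37.7, -23.2, 0], "gripper": 44}, {"slide": [37.7, -23.2, 0], "gripper": 44}, {"slide": [37.7, -23.2, 0], "gripper": 44}, {"slide": [37.7, -23.2, 0], "gripper": 44}, {"slide": [37.7, -23.2, 0], "gripper": 44}, {"slide": [37.7, -23.2, 0], "gripper": 44}, {"slide": [37.7, -23.2, 0], "gripper": 44}, {"slide": [37.7, -23.2, 0], "gripper": 44}, {"slide": [0, 0, 0], "gripper": 44}])

```text
$.moves[0]: bad value
```

Request:
move_arm(moves=[{"slide": [0, 0, 40], "angular": [0, 0, -8.3], "gripper": 44}, {"slide": [0, 0, 40], "angular": [0, 0, -8.3], "gripper": 44}, {"slide": [0, 0, 0], "gripper": 44}, {"slide": [0, 0, 0], "gripper": 44}, {"slide": [0, 0, 0], "gripper": 44}])

```text
$.moves[2]: bad value
```

Run:
```python
from h import *
np.set_printoptions(precision=3,suppress=True)
s=status.observe();print(s["time_s"],s["q"],s["eef_pos"],s["tcp_rot"],s["contact_force"])
im=capture("wrist");cv2.imwrite("pics/w1.png",im)
```

```text
0.15 [-1.386  0.092  1.232 -0.     1.82  -0.057] [ 143.619 -582.365  247.388] [[ 0.971  0.239 -0.   ]
 [ 0.239 -0.971  0.002]
 [ 0.    -0.002 -1.   ]] [ 0.27  -0.331  0.489]
```

View pics/w1.png

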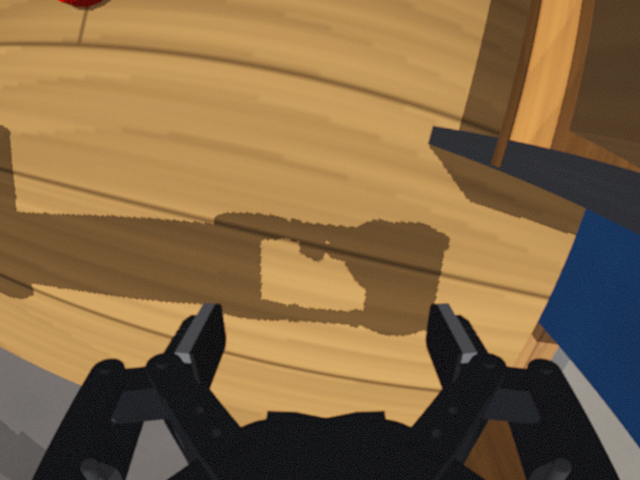

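The moves were refused, most likely because every row needs all three keys. The picture only shows bare shelf. I'll send them again with complete rows.

Request:
move_arm(moves=[{"slide": [37.7, -23.2, 0], "angular": [0, 0, 0], "gripper": 44}, {"slide": [37.7, -23.2, 0], "angular": [0, 0, 0], "gripper": 44}, {"slide": [37.7, -23.2, 0], "angular": [0, 0, 0], "gripper": 44}, {"slide": [37.7, -23.2, 0], "angular": [0, 0, 0], "gripper": 44}, {"slide": [37.7, -23.2, 0], "angular": [0, 0, 0], "gripper": 44}, {"slide": [37.7, -23.2, 0], "angular": [0, 0, 0], "gripper": 44}, {"slide": [37.7, -23.2, 0], "angular": [0, 0, 0], "gripper": 44}, {"slide": [37.7, -23.2, 0], "angular": [0, 0, 0], "gripper": 44}, {"slide": [37.7, -23.2, 0], "angular": [0, 0, 0], "gripper": 44}, {"slide": [37.7, -23.2, 0], "angular": [0, 0, 0], "gripper": 44}, {"slide": [37.7, -23.2, 0], "angular": [0, 0, 0], "gripper": 44}, {"slide": [0, 0, 0], "angular": [0, 0, 0], "gripper": 44}])

```text
time_s: 1.4
eef_pos: [487.8, -231.5, 247.6]
tcp_rot: [[0.969, 0.246, 0.0], [0.246, -0.969, 0.002], [0.001, -0.002, -1.0]]
contact_force: [-1.3, 0.2, 0.4]
gripper_width: 0.516
grasp_force: 0.0
```

Request:
move_arm(moves=[{"slide": [0, 0, 40], "angular": [0, 0, -8.3], "gripper": 44}, {"slide": [0, 0, 40], "angular": [0, 0, -8.3], "gripper": 44}, {"slide": [0, 0, 0], "angular": [0, 0, 0], "gripper": 44}, {"slide": [0, 0, 0], "angular": [0, 0, 0], "gripper": 44}, {"slide": [0, 0, 0], "angular": [0, 0, 0], "gripper": 44}])

```text
time_s: 1.9
eef_pos: [485.9, -236.4, 171.3]
tcp_rot: [[0.864, 0.504, 0.003], [0.504, -0.864, -0.002], [0.002, 0.004, -1.0]]
contact_force: [0.4, -0.0, 0.1]
gripper_width: 0.518
grasp_force: 0.0
```

Run:
```python
from h import *
np.set_printoptions(precision=3,suppress=True)
s=status.observe();print(s["time_s"],s["q"],s["eef_pos"],s["tcp_rot"],s["contact_force"])
im=capture("wrist");cv2.imwrite("pics/w2.png",im)
```

```text
1.9 [-0.516 -0.075  1.533 -0.     1.679  0.527] [ 485.878 -236.377  171.31 ] [[ 0.864  0.504  0.003]
 [ 0.504 -0.864 -0.002]
 [ 0.002  0.004 -1.   ]] [ 0.356 -0.035  0.136]
```

View pics/w2.png

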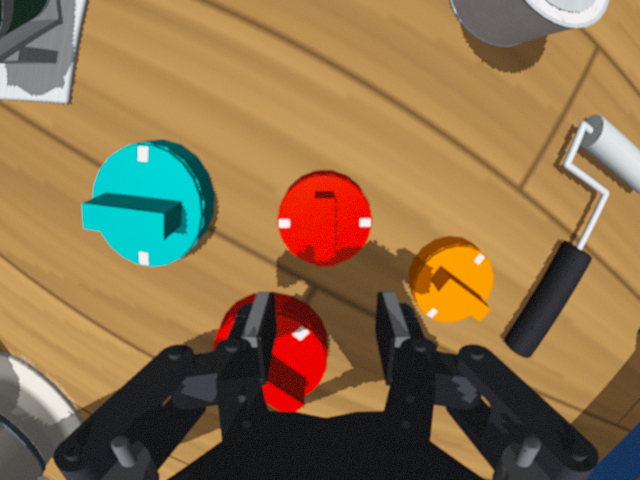

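The small red cap has its dashes at (284,223) and (365,223), so it is aligned with the gripper. I'll check the centre and the clearance to the big red cap.

Run:
```python
from h import *
np.set_printoptions(precision=1,suppress=True)
s=status.observe()
def wp(px,z):
    o,d=wray(px,s);return o+d*(z-o[2])/d[2]
a,b=wp((284,223),26),wp((365,223),26);print(a,b,(a+b)/2,np.degrees(np.arctan2(*(a-b)[1::-1])))
for p in((406,321),(439,264),(344,297)):
    c=plane("top",p,(0,0,35));d=c-[485.5,-235.5,35];print(c, s["tcp_rot"].T@d)
```

```text
[ 470.3 -209.5   26. ] [ 501.4 -262.8   26. ] [ 485.8 -236.1   26. ] 120.201088798728
[ 350.6 -254.6   35. ] [-126.1  -51.5   -0.5]
[ 489.8 -356.8   35. ] [-57.4 106.9   0.3]
[ 424.  -103.3   35. ] [  13.6 -145.1   -0.6]
```

Request:
move_arm(moves=[{"slide": [0, 0, 40], "angular": [0, 0, 0], "gripper": 44}, {"slide": [0, 0, 40], "angular": [0, 0, 0], "gripper": 44}, {"slide": [0, 0, 30], "angular": [0, 0, 0], "gripper": 44}, {"slide": [0, 0, 13], "angular": [0, 0, 0], "gripper": 44}, {"slide": [0, 0, 0], "angular": [0, 0, 0], "gripper": 44}, {"slide": [0, 0, 0], "angular": [0, 0, 0], "gripper": 44}, {"slide": [0, 0, 0], "angular": [0, 0, 0], "gripper": 44}])

```text
time_s: 2.65
eef_pos: [486.7, -236.3, 48.2]
tcp_rot: [[0.862, 0.507, 0.004], [0.507, -0.862, -0.002], [0.002, 0.004, -1.0]]
contact_force: [-0.0, -0.4, -0.1]
gripper_width: 0.518
grasp_force: 0.0
```

Request:
move_arm(moves=[{"slide": [0, 0, 0], "angular": [0, 0, 0], "gripper": 0}, {"slide": [0, 0, 0], "angular": [0, 0, 0], "gripper": 0}, {"slide": [0, 0, 0], "angular": [0, 0, 0], "gripper": 0}, {"slide": [0, 0, 0], "angular": [0, 0, 0], "gripper": 0}, {"slide": [0, 0, 0], "angular": [0, 0, 0], "gripper": 0}, {"slide": [0, 0, 0], "angular": [0, 0, 0], "gripper": 0}, {"slide": [0, 0, 0], "angular": [0, 0, 0], "gripper": 0}, {"slide": [0, 0, 0], "angular": [0, 0, 0], "gripper": 0}], force=80)

```text
time_s: 3.45
eef_pos: [485.9, -235.9, 46.7]
tcp_rot: [[0.862, 0.507, 0.002], [0.507, -0.862, -0.001], [0.001, 0.002, -1.0]]
contact_force: [-0.2, 0.1, 5.2]
gripper_width: 0.147
grasp_force: 81.4
```

Request:
move_arm(moves=[{"slide": [0, 0, -20], "angular": [0, 0, 0], "gripper": 0}, {"slide": [0, 0, -46], "angular": [0, 0, 0], "gripper": 0}, {"slide": [0, 0, -46], "angular": [0, 0, 0], "gripper": 0}, {"slide": [0, 0, -46], "angular": [0, 0, 0], "gripper": 0}, {"slide": [0, 0, -46], "angular": [0, 0, 0], "gripper": 0}, {"slide": [0, 0, -46], "angular": [0, 0, 0], "gripper": 0}, {"slide": [12, -37.6, 0], "angular": [0, 0, 0], "gripper": 0}, {"slide": [12, -37.6, 0], "angular": [0, 0, 0], "gripper": 0}, {"slide": [12, -37.6, 0], "angular": [0, 0, 0], "gripper": 0}, {"slide": [12, -37.6, 0], "angular": [0, 0, 0], "gripper": 0}, {"slide": [12, -37.6, 0], "angular": [0, 0, 0], "gripper": 0}, {"slide": [12, -37.6, 0], "angular": [0, 0, 0], "gripper": 0}])

```text
time_s: 4.65
eef_pos: [432.2, -3.1, 294.9]
tcp_rot: [[0.862, 0.507, -0.0], [0.507, -0.862, 0.0], [-0.0, -0.0, -1.0]]
contact_force: [2.1, -0.2, -1.4]
gripper_width: 0.142
grasp_force: 80.7
```

Request:
move_arm(moves=[{"slide": [12, -37.6, 0], "angular": [0, 0, 0], "gripper": 0}, {"slide": [12, -37.6, 0], "angular": [0, 0, 0], "gripper": 0}, {"slide": [0, 0, 0], "angular": [0, 0, -8.3], "gripper": 0}, {"slide": [0, 0, 0], "angular": [0, 0, -8.3], "gripper": 0}, {"slide": [0, 0, 0], "angular": [0, 0, -8.3], "gripper": 0}, {"slide": [0, 0, 0], "angular": [0, 0, -8.3], "gripper": 0}, {"slide": [0, 0, 0], "angular": [0, 0, -8.3], "gripper": 0}, {"slide": [0, 0, 0], "angular": [0, 0, -8.3], "gripper": 0}, {"slide": [0, 0, 0], "angular": [0, 0, -8.3], "gripper": 0}, {"slide": [0, 0, 0], "angular": [0, 0, -8.3], "gripper": 0}, {"slide": [0, 0, 0], "angular": [0, 0, -8.3], "gripper": 0}, {"slide": [0, 0, 0], "angular": [0, 0, -8.3], "gripper": 0}])

```text
time_s: 5.85
eef_pos: [415.4, 72.5, 294.9]
tcp_rot: [[-0.403, 0.915, -0.001], [0.915, 0.403, -0.0], [0.0, -0.001, -1.0]]
contact_force: [0.1, 0.3, -1.7]
gripper_width: 0.144
grasp_force: 80.5
```

Request:
move_arm(moves=[{"slide": [0, 0, 0], "angular": [0, 0, -8.3], "gripper": 0}, {"slide": [0, 0, 0], "angular": [0, 0, -8.3], "gripper": 0}, {"slide": [0, 0, 0], "angular": [0, 0, -8.3], "gripper": 0}, {"slide": [0, 0, 0], "angular": [0, 0, -8.3], "gripper": 0}, {"slide": [0, 0, 0], "angular": [0, 0, -8.3], "gripper": 0}, {"slide": [0, 0, 0], "angular": [0, 0, -8.3], "gripper": 0}, {"slide": [0, 0, 0], "angular": [0, 0, -8.3], "gripper": 0}, {"slide": [0, 0, 0], "angular": [0, 0, -8.3], "gripper": 0}, {"slide": [0, 0, 0], "angular": [0, 0, -8.3], "gripper": 0}, {"slide": [0, 0, 0], "angular": [0, 0, -8.3], "gripper": 0}, {"slide": [0, 0, 0], "angular": [0, 0, 0], "gripper": 0}])

```text
time_s: 6.95
eef_pos: [415.4, 72.5, 294.9]
tcp_rot: [[-0.959, -0.284, -0.001], [-0.284, 0.959, -0.0], [0.001, 0.0, -1.0]]
contact_force: [-1.0, -0.1, -0.8]
gripper_width: 0.144
grasp_force: 80.5
```

Request:
move_arm(moves=[{"slide": [0, 0, 0], "angular": [0, -7.5, 0], "gripper": 0}, {"slide": [0, 0, 0], "angular": [0, -7.5, 0], "gripper": 0}, {"slide": [0, 0, 0], "angular": [0, -7.5, 0], "gripper": 0}, {"slide": [0, 0, 0], "angular": [0, -7.5, 0], "gripper": 0}, {"slide": [0, 0, 0], "angular": [0, 0, 0], "gripper": 0}, {"slide": [0, 0, 0], "angular": [0, 0, 0], "gripper": 0}, {"slide": [0, 0, 0], "angular": [0, 0, 0], "gripper": 0}, {"slide": [0, 0, 0], "angular": [0, 0, 0], "gripper": 0}])

```text
time_s: 7.75
eef_pos: [415.5, 72.7, 297.2]
tcp_rot: [[-0.83, -0.283, 0.481], [-0.245, 0.959, 0.142], [-0.502, -0.0, -0.865]]
contact_force: [-0.9, -0.4, -0.7]
gripper_width: 0.143
grasp_force: 80.5
```

Run:
```python
from h import *
np.set_printoptions(precision=3,suppress=True)
s=status.observe();print(s["time_s"],s["q"],s["eef_pos"],s["tcp_rot"],s["contact_force"],s["grasp_force"])
np.savez("s3",**s)
im=capture("wrist");cv2.imwrite("pics/w3raw.png",im)
cv2.imwrite("pics/w3.png",im)
```

```text
7.75 [-0.028 -0.852  1.938  0.155  1.552 -1.848] [415.537  72.671 297.178] [[-0.83  -0.283  0.481]
 [-0.245  0.959  0.142]
 [-0.502 -0.    -0.865]] [-0.914 -0.369 -0.736] 80.54834961891174
```

View pics/w3.png

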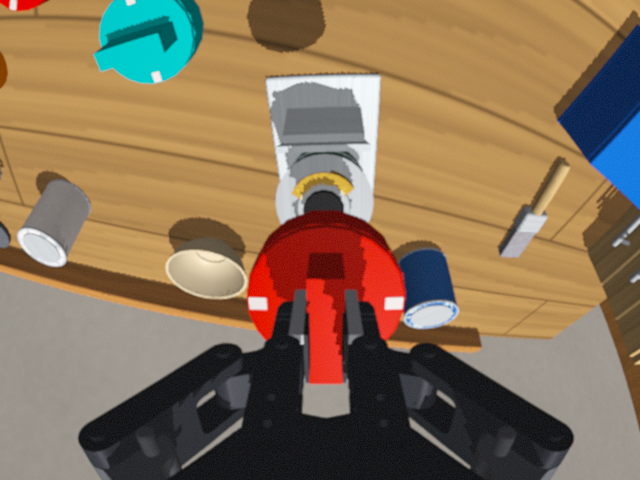

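The neck is mostly hidden behind the held cap; the collar's front arc shows at (322,185). I'll shift sideways to look past the cap.

Request:
move_arm(moves=[{"slide": [-25, 0, 10], "angular": [0, 0, 0], "gripper": 0}, {"slide": [-25, 0, 10], "angular": [0, 0, 0], "gripper": 0}, {"slide": [-20, 0, 0], "angular": [0, 0, 0], "gripper": 0}, {"slide": [0, 0, 0], "angular": [0, 0, 0], "gripper": 0}, {"slide": [0, 0, 0], "angular": [0, 0, 0], "gripper": 0}, {"slide": [0, 0, 0], "angular": [0, 0, 0], "gripper": 0}])

```text
time_s: 8.4
eef_pos: [482.6, 92.4, 313.0]
tcp_rot: [[-0.831, -0.283, 0.479], [-0.245, 0.959, 0.142], [-0.5, -0.0, -0.866]]
contact_force: [0.2, -0.2, -1.4]
gripper_width: 0.142
grasp_force: 80.5
```

Run:
```python
from h import *
np.set_printoptions(precision=3,suppress=True)
s=status.observe();print(s["time_s"],s["q"],s["eef_pos"],s["tcp_rot"])
np.savez("s4",**s)
im=capture("wrist");cv2.imwrite("pics/w4raw.png",im)
a=cv2.resize(im[40:240,230:430],(600,600),interpolation=cv2.INTER_CUBIC)
cv2.imwrite("pics/w4.png",a)
```

```text
8.4 [ 0.038 -0.636  1.792  0.124  1.476 -1.799] [482.646  92.398 313.006] [[-0.831 -0.283  0.479]
 [-0.245  0.959  0.142]
 [-0.5   -0.    -0.866]]
```

View pics/w4.png

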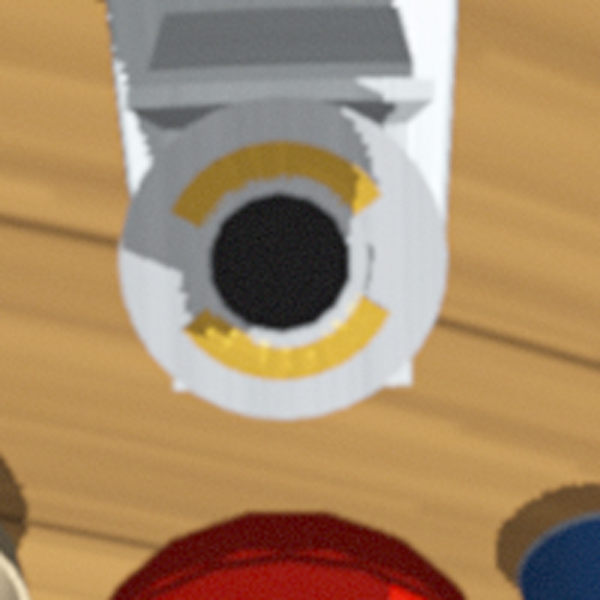

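The gaps show clearly. The collar's outer corners are at crop (173,211), (381,191), (188,328) and (388,308), and the seal centre at (280,262). I'll fit the rest pose and gap angle to these.

```bash
cat > fit.py <<'E'
from h import *
from scipy.optimize import least_squares
np.set_printoptions(precision=3,suppress=True)
s=dict(np.load("s4.npz"))
def wproj(P):
    m=camera_model("wrist");K=m["camera_matrix"];T=m["T_tool_cam"]
    t=s["tcp_rot"].T@(P-s["eef_pos"]);c=T[:3,:3].T@(t-T[:3,3]);v=np.array([c[0],-c[1]]);th=np.arctan2(np.linalg.norm(v),-c[2])
    return K[:2,2]+K[0,0]*th*v/np.linalg.norm(v)
def proj(n,P):
    m=camera_model(n);T=m["world_from_camera"];c=T[:3,:3].T@(P-T[:3,3]);u=m["camera_matrix"]@[c[0],-c[1],-c[2]];return u[:2]/u[2]
def frame(x,y,psi):
    c,sn=np.cos(psi),np.sin(psi);Y=np.array([-sn,c,0]);Z=np.array([-.5*c,-.5*sn,.75**.5]);X=np.cross(Y,Z)
    return np.array([x,y,128.6]),np.c_[X,Y,Z]
cr=lambda a,b:np.array([230+a/3,40+b/3])
def pt(p,r,a,h):
    n,R=frame(*p[:3]);return n+R@[r*np.cos(a),r*np.sin(a),h]
w=np.radians(29);h=np.pi/2
obs=[(cr(173,211),-1),(cr(381,191),1),(cr(188,328),2),(cr(388,308),-2)]
def pred(p):
    g=p[3]+h;C=[wproj(pt(p,30,g+a,20)) for a in(-w,w,np.pi-w,np.pi+w)]
    # order corners by image location: left-top,right-top,left-bot,right-bot
    C=sorted(C,key=lambda q:q[1]);return sorted(C[:2],key=lambda q:q[0])+sorted(C[2:],key=lambda q:q[0])
def res(p,full=True):
    r=[a-o[0] for a,o in zip(pred(p),obs)]
    r.append(wproj(pt(p,0,0,32))-cr(280,262))
    E=np.array([wproj(pt(p,42.5,a,0)) for a in np.linspace(0,2*np.pi,200)])
    r.append([E[:,0].min()-(230+119/3),E[:,0].max()-(230+447/3)]);r.append([E[:,1].min()-(40+97/3),E[:,1].max()-(40+419/3)])
    r.append((proj("top",pt(p,0,0,32))-[262,269.2])*.5);r.append((proj("side",pt(p,0,0,32))-[314.4,277.8])*.5)
    return np.ravel(r)
if __name__=="__main__":
    for g0 in(-.2,.2):
        f=least_squares(res,[507,98,.28,g0]);print(f.x,np.degrees(f.x[2:]),f.cost,f.fun)
    n,R=frame(*f.x[:3])
    print(n,R);T=s["tcp_rot"];print("tool in tin",R.T@(s["eef_pos"]-n),"\n",R.T@T)
E
python3 fit.py
```

```text
Traceback (most recent call last):
  File "fit.py", line 32, in <module>
    f=least_squares(res,[507,98,.28,g0]);print(f.x,np.degrees(f.x[2:]),f.cost,f.fun)
  File "fit.py", line 26, in res
    E=np.array([wproj(pt(p,42.5,a,0)) for a in np.linspace(0,2*np.pi,200)])
                ~~~~~^^^^^^^^^^^^^^^^
  File "fit.py", line 6, in wproj
    m=camera_model("wrist");K=m["camera_matrix"];T=m["T_tool_cam"]
ValueError: time passes only in moves, steps and waits
```

```bash
sed -i 's/^def ray/import functools\ncamera_model=functools.cache(camera_model)\ndef ray/' h.py; python3 fit.py; python3 -c "
from h import *;print(status.observe()['time_s'])"
```

```text
[504.367  97.814   0.31    0.076] [17.783  4.352] 7.976750915731293 [-1.386  0.638  0.942  0.294 -2.028  0.365  1.982  0.318  0.367 -0.03
  0.929 -0.687 -0.063 -1.261  0.091  0.434  0.754 -0.741]
[504.367  97.814   0.31    0.076] [17.783  4.352] 7.97675091565494 [-1.386  0.638  0.942  0.294 -2.028  0.365  1.982  0.318  0.367 -0.03
  0.929 -0.687 -0.063 -1.261  0.091  0.434  0.754 -0.741]
[504.367  97.814 128.6  ] [[ 0.825 -0.305 -0.476]
 [ 0.264  0.952 -0.153]
 [ 0.5    0.     0.866]]
tool in tin [ 72.858   1.477 170.869] 
 [[-1.     0.02  -0.   ]
 [ 0.02   1.    -0.012]
 [ 0.    -0.012 -1.   ]]
8.45
```

Request:
move_arm(moves=[{"slide": [0, 0, 0], "angular": [-0.7, 0, -5.5], "gripper": 0}, {"slide": [18.2, 1, 20], "angular": [0, 0, 0], "gripper": 0}, {"slide": [18.2, 1, 20], "angular": [0, 0, 0], "gripper": 0}, {"slide": [18.2, 1, 20], "angular": [0, 0, 0], "gripper": 0}, {"slide": [18.2, 1, 20], "angular": [0, 0, 0], "gripper": 0}, {"slide": [0, 0, 0], "angular": [0, 0, 0], "gripper": 0}, {"slide": [0, 0, 0], "angular": [0, 0, 0], "gripper": 0}, {"slide": [0, 0, 0], "angular": [0, 0, 0], "gripper": 0}, {"slide": [0, 0, 0], "angular": [0, 0, 0], "gripper": 0}, {"slide": [0, 0, 0], "angular": [0, 0, 0], "gripper": 0}])

```text
time_s: 9.45
eef_pos: [462.1, 84.0, 208.8]
tcp_rot: [[-0.798, -0.367, 0.477], [-0.336, 0.929, 0.153], [-0.5, -0.038, -0.865]]
contact_force: [0.3, -0.4, -0.3]
gripper_width: 0.145
grasp_force: 80.5
```

```bash
cat > tin.py <<'E'
from h import *
from fit import frame
def show():
    np.set_printoptions(precision=2,suppress=True)
    s=status.observe();n,R=frame(504.367,97.814,.31036);A=R.T@s["tcp_rot"]
    print("t",s["time_s"],"tcp in tin",R.T@(s["eef_pos"]-n),"gap-angle of tool y",np.degrees(np.arctan2(-A[0,1],A[1,1])),"tool z",A[:,2]*100,"F tin",R.T@s["contact_force"],"M tin",R.T@s["wrist_torque"],"q",s["q"],"grip",s["grasp_force"],s["gripper_width"])
    return s
if __name__=="__main__":show()
E
python3 tin.py; python3 -c "
from h import *
a=capture('top')[215:315,212:312];b=capture('side')[220:320,262:362];f=lambda i:cv2.resize(i,(400,400),interpolation=cv2.INTER_CUBIC)
cv2.imwrite('pics/c5.png',np.hstack([f(a),f(b)]))"
```

```text
t 9.45 tcp in tin [ 1.58 -0.2  91.68] gap-angle of tool y 4.370935856453222 tool z [   0.14    0.02 -100.  ] F tin [-0.02 -0.46 -0.29] M tin [-0.02  0.31 -0.02] q [ 0.   -0.76  2.05  0.16  1.35 -1.95] grip 80.5009388923645 0.14514064288822362
```

View pics/c5.png

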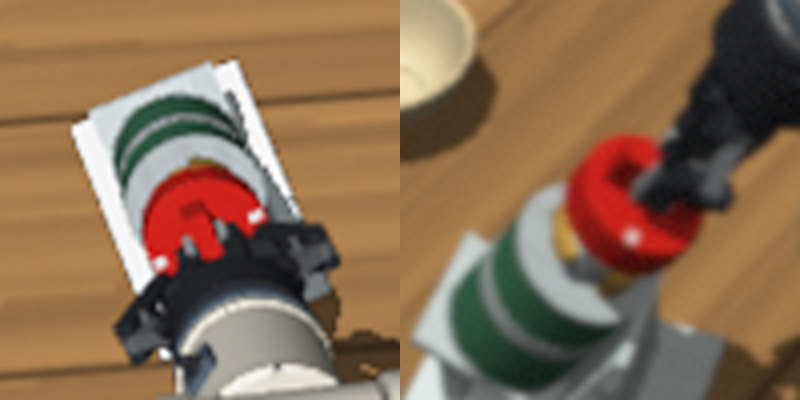

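The cap sits in line over the neck, with the white dash facing the visible gap. Now I'll push down gently and feel.

Request:
move_arm(moves=[{"slide": [1.3, 0, 8], "angular": [0, 0, 0], "gripper": 0}, {"slide": [0, 0, 8], "angular": [0, 0, 0], "gripper": 0}, {"slide": [0, 0, 6], "angular": [0, 0, 0], "gripper": 0}, {"slide": [0, 0, 4], "angular": [0, 0, 0], "gripper": 0}, {"slide": [0, 0, 3], "angular": [0, 0, 0], "gripper": 0}, {"slide": [0, 0, 2], "angular": [0, 0, 0], "gripper": 0}, {"slide": [0, 0, 0], "angular": [0, 0, 0], "gripper": 0}, {"slide": [0, 0, 0], "angular": [0, 0, 0], "gripper": 0}, {"slide": [0, 0, 0], "angular": [0, 0, 0], "gripper": 0}])

```text
time_s: 10.45
eef_pos: [475.4, 88.3, 180.1]
tcp_rot: [[-0.799, -0.367, 0.476], [-0.336, 0.929, 0.153], [-0.499, -0.038, -0.866]]
contact_force: [-0.7, -0.5, -1.0]
gripper_width: 0.147
grasp_force: 80.7
```

```bash
python3 tin.py
```

```text
t 10.45 tcp in tin [-0.7  -0.23 59.85] gap-angle of tool y 4.350598870858516 tool z [   0.      0.05 -100.  ] F tin [-1.22 -0.23 -0.47] M tin [ 0.02  0.29 -0.03] q [ 0.01 -0.72  2.08  0.15  1.28 -1.95] grip 80.69103240966797 0.14702144119212948
```

Request:
move_arm(moves=[{"slide": [0, 0, 2], "angular": [0, 0, 0], "gripper": 0}, {"slide": [0, 0, 2], "angular": [0, 0, 0], "gripper": 0}, {"slide": [0, 0, 2], "angular": [0, 0, 0], "gripper": 0}, {"slide": [0, 0, 0], "angular": [0, 0, 0], "gripper": 0}, {"slide": [0, 0, 0], "angular": [0, 0, 0], "gripper": 0}, {"slide": [0, 0, 0], "angular": [0, 0, 0], "gripper": 0}])

```text
time_s: 11.05
eef_pos: [478.4, 89.2, 175.2]
tcp_rot: [[-0.799, -0.367, 0.476], [-0.336, 0.929, 0.153], [-0.499, -0.038, -0.866]]
contact_force: [-3.6, -0.3, 4.6]
gripper_width: 0.141
grasp_force: 81.5
```

```bash
python3 tin.py
```

```text
t 11.05 tcp in tin [-0.42 -0.28 54.06] gap-angle of tool y 4.354160415532715 tool z [   0.06    0.03 -100.  ] F tin [-0.79  0.79  5.73] M tin [ 0.05  0.41 -0.04] q [ 0.02 -0.71  2.08  0.15  1.27 -1.95] grip 81.52290344238281 0.14115812541379555
```

The seal is yielding at about 5.7 N and the cap is well below collar height, so the lugs are in the gaps. I'll press on.

Request:
move_arm(moves=[{"slide": [0, 0, 2], "angular": [0, 0, 0], "gripper": 0}, {"slide": [0, 0, 2], "angular": [0, 0, 0], "gripper": 0}, {"slide": [0, 0, 1.5], "angular": [0, 0, 0], "gripper": 0}, {"slide": [0, 0, 0], "angular": [0, 0, 0], "gripper": 0}, {"slide": [0, 0, 0], "angular": [0, 0, 0], "gripper": 0}, {"slide": [0, 0, 0], "angular": [0, 0, 0], "gripper": 0}], force=100)

```text
time_s: 11.65
eef_pos: [480.8, 90.0, 170.8]
tcp_rot: [[-0.799, -0.367, 0.476], [-0.336, 0.929, 0.153], [-0.499, -0.038, -0.866]]
contact_force: [-6.9, -2.7, 8.4]
gripper_width: 0.14
grasp_force: 102.7
```

```bash
python3 tin.py
```

```text
t 11.65 tcp in tin [-0.4  -0.23 48.99] gap-angle of tool y 4.363187470022987 tool z [   0.03    0.03 -100.  ] F tin [-2.18 -0.45 10.99] M tin [ 0.13  0.78 -0.02] q [ 0.02 -0.7   2.08  0.15  1.26 -1.95] grip 102.66082763671875 0.14016427814020416
```

Request:
move_arm(moves=[{"slide": [0, 0, 1.2], "angular": [0, 0, 0], "gripper": 0}, {"slide": [0, 0, 0], "angular": [0, 0, 4], "gripper": 0}, {"slide": [0, 0, 0], "angular": [0, 0, 4], "gripper": 0}, {"slide": [0, 0, 0], "angular": [0, 0, 4], "gripper": 0}, {"slide": [0, 0, 0], "angular": [0, 0, 4], "gripper": 0}, {"slide": [0, 0, 0], "angular": [0, 0, 4], "gripper": 0}, {"slide": [0, 0, 0], "angular": [0, 0, 4], "gripper": 0}, {"slide": [0, 0, 0], "angular": [0, 0, 4], "gripper": 0}, {"slide": [0, 0, 0], "angular": [0, 0, 4], "gripper": 0}, {"slide": [0, 0, 0], "angular": [0, 0, 0], "gripper": 0}, {"slide": [0, 0, 0], "angular": [0, 0, 0], "gripper": 0}])

```text
time_s: 12.75
eef_pos: [482.0, 90.2, 170.9]
tcp_rot: [[-0.871, 0.111, 0.479], [0.208, 0.966, 0.153], [-0.445, 0.233, -0.865]]
contact_force: [-6.0, -1.5, 8.9]
gripper_width: 0.141
grasp_force: 103.0
```

```bash
python3 tin.py
```

```text
t 12.75 tcp in tin [ 0.68 -0.38 48.47] gap-angle of tool y -27.637076471006747 tool z [   0.29   -0.02 -100.  ] F tin [-0.93  0.39 10.77] M tin [ 0.07  0.41 -0.07] q [ 0.02 -0.7   2.08  0.15  1.25 -1.39] grip 102.97104120254517 0.1405404837305199
```

It turned 32° freely with low torque, so the lugs are under the collar. I'll continue towards the stop.

Request:
move_arm(moves=[{"slide": [0.5, 0, 0], "angular": [0, 0, 5], "gripper": 0}, {"slide": [0, 0, 0], "angular": [0, 0, 5], "gripper": 0}, {"slide": [0, 0, 0], "angular": [0, 0, 5], "gripper": 0}, {"slide": [0, 0, 0], "angular": [0, 0, 5], "gripper": 0}, {"slide": [0, 0, 0], "angular": [0, 0, 5], "gripper": 0}, {"slide": [0, 0, 0], "angular": [0, 0, 5], "gripper": 0}, {"slide": [0, 0, 0], "angular": [0, 0, 5], "gripper": 0}, {"slide": [0, 0, 0], "angular": [0, 0, 5], "gripper": 0}, {"slide": [0, 0, 0], "angular": [0, 0, 4], "gripper": 0}, {"slide": [0, 0, 0], "angular": [0, 0, 4], "gripper": 0}, {"slide": [0, 0, 0], "angular": [0, 0, 0], "gripper": 0}, {"slide": [0, 0, 0], "angular": [0, 0, 0], "gripper": 0}])

```text
time_s: 13.95
eef_pos: [481.5, 90.4, 170.7]
tcp_rot: [[-0.5, 0.722, 0.479], [0.857, 0.492, 0.153], [-0.125, 0.487, -0.865]]
contact_force: [-6.7, -2.0, 9.9]
gripper_width: 0.141
grasp_force: 103.0
```

```bash
python3 tin.py
```

```text
t 13.95 tcp in tin [ 0.28 -0.11 48.48] gap-angle of tool y -75.63872520130568 tool z [   0.3    -0.02 -100.  ] F tin [-1.12  0.18 12.08] M tin [ 0.03  0.47 -0.1 ] q [ 0.02 -0.7   2.08  0.15  1.25 -0.55] grip 102.97044038772583 0.1411427273143787
```

Turned 80°. I'll go on in small steps to find the firm stop.

Request:
move_arm(moves=[{"slide": [0, 0, 0], "angular": [0, 0, 2], "gripper": 0}, {"slide": [0, 0, 0], "angular": [0, 0, 2], "gripper": 0}, {"slide": [0, 0, 0], "angular": [0, 0, 2], "gripper": 0}, {"slide": [0, 0, 0], "angular": [0, 0, 2], "gripper": 0}, {"slide": [0, 0, 0], "angular": [0, 0, 1], "gripper": 0}, {"slide": [0, 0, 0], "angular": [0, 0, 0], "gripper": 0}, {"slide": [0, 0, 0], "angular": [0, 0, 0], "gripper": 0}])

```text
time_s: 14.65
eef_pos: [481.6, 90.3, 170.7]
tcp_rot: [[-0.381, 0.791, 0.479], [0.923, 0.352, 0.153], [-0.047, 0.5, -0.865]]
contact_force: [-6.6, -2.3, 8.9]
gripper_width: 0.141
grasp_force: 103.0
```

```bash
python3 tin.py
```

```text
t 14.65 tcp in tin [ 0.28 -0.16 48.49] gap-angle of tool y -84.63142884695839 tool z [   0.3    -0.02 -100.  ] F tin [-1.58 -0.22 11.2 ] M tin [ 0.04  0.45 -0.03] q [ 0.02 -0.7   2.08  0.15  1.25 -0.39] grip 102.9715347290039 0.1412300856630262
```

Request:
move_arm(moves=[{"slide": [0, 0, 0], "angular": [0, 0, 1], "gripper": 0}, {"slide": [0, 0, 0], "angular": [0, 0, 1], "gripper": 0}, {"slide": [0, 0, 0], "angular": [0, 0, 1], "gripper": 0}, {"slide": [0, 0, 0], "angular": [0, 0, 0], "gripper": 0}, {"slide": [0, 0, 0], "angular": [0, 0, 0], "gripper": 0}])

```text
time_s: 15.15
eef_pos: [481.5, 90.3, 170.7]
tcp_rot: [[-0.339, 0.81, 0.479], [0.94, 0.303, 0.153], [-0.021, 0.502, -0.865]]
contact_force: [-7.2, -2.7, 9.7]
gripper_width: 0.146
grasp_force: 103.0
```

```bash
python3 tin.py
```

```text
t 15.15 tcp in tin [ 0.25 -0.16 48.46] gap-angle of tool y -87.62059521048063 tool z [   0.29   -0.03 -100.  ] F tin [-1.81 -0.35 12.3 ] M tin [0.1  0.44 0.11] q [ 0.02 -0.7   2.08  0.15  1.25 -0.34] grip 102.96705722808838 0.14555634389902455
```

Request:
move_arm(moves=[{"slide": [0, 0, 0], "angular": [0, 0, 1], "gripper": 0}, {"slide": [0, 0, 0], "angular": [0, 0, 1], "gripper": 0}, {"slide": [0, 0, 0], "angular": [0, 0, 1], "gripper": 0}, {"slide": [0, 0, 0], "angular": [0, 0, 0], "gripper": 0}, {"slide": [0, 0, 0], "angular": [0, 0, 0], "gripper": 0}])

```text
time_s: 15.65
eef_pos: [481.6, 90.3, 170.8]
tcp_rot: [[-0.298, 0.826, 0.479], [0.955, 0.256, 0.153], [0.004, 0.503, -0.865]]
contact_force: [-6.3, -2.6, 8.8]
gripper_width: 0.139
grasp_force: 103.7
```

```bash
python3 tin.py
```

```text
t 15.65 tcp in tin [ 0.29 -0.22 48.52] gap-angle of tool y -90.50801681115004 tool z [   0.29   -0.07 -100.  ] F tin [-1.42 -0.53 11.  ] M tin [-0.03  0.44  0.95] q [ 0.02 -0.7   2.08  0.15  1.25 -0.29] grip 103.72112989425659 0.13914124023399854
```

A firm stop is felt at 0.95 N m. Now I'll ease up to let the seal lift the cap into its recess, keeping it against the stop.

Request:
move_arm(moves=[{"slide": [0, 0, -1.5], "angular": [0, 0, 0], "gripper": 0}, {"slide": [0, 0, -1.5], "angular": [0, 0, 0], "gripper": 0}, {"slide": [0, 0, -1.5], "angular": [0, 0, 0], "gripper": 0}, {"slide": [0, 0, -1], "angular": [0, 0, 0], "gripper": 0}, {"slide": [0, 0, 0], "angular": [0, 0, 0], "gripper": 0}, {"slide": [0, 0, 0], "angular": [0, 0, 0], "gripper": 0}, {"slide": [0, 0, 0], "angular": [0, 0, 0], "gripper": 0}])

```text
time_s: 16.35
eef_pos: [479.5, 89.7, 173.3]
tcp_rot: [[-0.297, 0.826, 0.478], [0.955, 0.255, 0.153], [0.005, 0.502, -0.865]]
contact_force: [9.0, 1.2, -0.9]
gripper_width: 0.138
grasp_force: 101.0
```

```bash
python3 tin.py
```

```text
t 16.35 tcp in tin [-0.33 -0.13 51.75] gap-angle of tool y -90.56949481843141 tool z [   0.27   -0.   -100.  ] F tin [ 7.26 -1.65 -5.28] M tin [-0.23 -1.13  1.04] q [ 0.02 -0.7   2.08  0.15  1.26 -0.29] grip 100.9518027305603 0.13831443508836258
```

Request:
move_arm(moves=[{"slide": [0, 0, 1], "angular": [0, 0, -1.5], "gripper": 0}, {"slide": [0, 0, 0], "angular": [0, 0, 0], "gripper": 0}, {"slide": [0, 0, 0], "angular": [0, 0, 0], "gripper": 0}], force=40)

```text
time_s: 16.65
eef_pos: [479.5, 89.7, 173.2]
tcp_rot: [[-0.318, 0.819, 0.478], [0.948, 0.278, 0.153], [-0.007, 0.502, -0.865]]
contact_force: [6.1, 1.5, 4.1]
gripper_width: 0.137
grasp_force: 101.4
```

```bash
python3 tin.py
```

```text
t 16.65 tcp in tin [-0.33 -0.1  51.67] gap-angle of tool y -89.14972881288394 tool z [   0.22    0.01 -100.  ] F tin [ 7.45 -0.46  0.47] M tin [-0.18 -0.9   0.53] q [ 0.02 -0.7   2.08  0.15  1.26 -0.32] grip 101.38432145118713 0.13718461007381536
```

Request:
move_arm(moves=[{"slide": [0, 0.7, -0.5], "angular": [0, 0, 0], "gripper": 0}, {"slide": [0, 0, 0], "angular": [0, 0, 0], "gripper": 0}, {"slide": [0, 0, 0], "angular": [0, 0, 0], "gripper": 0}])

```text
time_s: 16.95
eef_pos: [479.5, 89.7, 173.4]
tcp_rot: [[-0.318, 0.82, 0.477], [0.948, 0.278, 0.153], [-0.007, 0.501, -0.866]]
contact_force: [6.2, 0.7, 2.1]
gripper_width: 0.14
grasp_force: 101.2
```

```bash
python3 tin.py
```

```text
t 16.95 tcp in tin [-0.27 -0.09 51.85] gap-angle of tool y -89.15638704279696 tool z [   0.06    0.02 -100.  ] F tin [ 6.35 -1.24 -1.29] M tin [-0.24 -0.77  0.44] q [ 0.02 -0.7   2.08  0.15  1.26 -0.32] grip 101.15476727485657 0.14023868785269517
```

Near the seat with the pull held by the collar. I'll release and back off, then look.

Request:
move_arm(moves=[{"slide": [0, 0, 0], "angular": [0, 0, 0], "gripper": 40}, {"slide": [0, 0, 0], "angular": [0, 0, 0], "gripper": 40}, {"slide": [0, 0, 0], "angular": [0, 0, 0], "gripper": 40}, {"slide": [0, 0, 0], "angular": [0, 0, 0], "gripper": 40}, {"slide": [0, 0, 0], "angular": [0, 0, 0], "gripper": 40}, {"slide": [0, 0, -20], "angular": [0, 0, 0], "gripper": 40}, {"slide": [0, 0, -30], "angular": [0, 0, 0], "gripper": 40}, {"slide": [0, 0, 0], "angular": [0, 0, 0], "gripper": 40}, {"slide": [0, 0, 0], "angular": [0, 0, 0], "gripper": 40}, {"slide": [0, 0, 0], "angular": [0, 0, 0], "gripper": 40}])

```text
time_s: 17.95
eef_pos: [455.2, 82.1, 215.3]
tcp_rot: [[-0.318, 0.821, 0.474], [0.948, 0.279, 0.153], [-0.006, 0.498, -0.867]]
contact_force: [0.4, 0.4, -0.2]
gripper_width: 0.467
grasp_force: 0.0
```

```bash
python3 tin.py; python3 -c "
from h import *
w=capture('wrist');cv2.imwrite('pics/w6raw.png',w)
b=capture('side')[230:320,272:362];f=lambda i:cv2.resize(i,(400,400),interpolation=cv2.INTER_CUBIC)
cv2.imwrite('pics/c6.png',np.hstack([cv2.resize(w[60:360,175:475],(400,400)),f(b)]))"
```

```text
t 17.95 tcp in tin [ -1.32   0.07 100.91] gap-angle of tool y -89.16576771419892 tool z [  -0.2    0.1 -100. ] F tin [ 0.29  0.22 -0.43] M tin [-0.02  0.22  0.02] q [-0.   -0.77  2.05  0.16  1.37 -0.32] grip 0.0 0.467165129121635
```

View pics/c6.png

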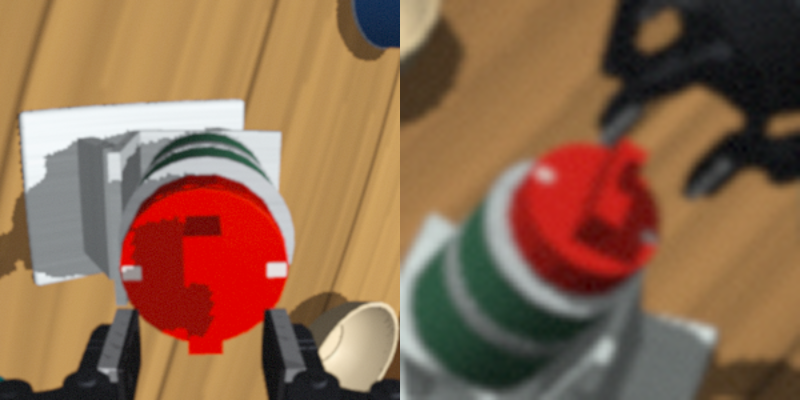

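The cap is seated flat on the tin, with dashes at crop (131,272) and (277,270). To be sure it is in the locked seat (8 mm) and not at 5 mm, I'll regrip it and check the spring travel.

Request:
move_arm(moves=[{"slide": [0, 1, 20], "angular": [0, 0, 0], "gripper": 30}, {"slide": [0, 0, 18], "angular": [0, 0, 0], "gripper": 30}, {"slide": [0, 0, 6], "angular": [0, 0, 0], "gripper": 30}, {"slide": [0, 0, 0], "angular": [0, 0, 0], "gripper": 30}, {"slide": [0, 0, 0], "angular": [0, 0, 0], "gripper": 0}, {"slide": [0, 0, 0], "angular": [0, 0, 0], "gripper": 0}, {"slide": [0, 0, 0], "angular": [0, 0, 0], "gripper": 0}, {"slide": [0, 0, 0], "angular": [0, 0, 0], "gripper": 0}, {"slide": [0, 0, 0], "angular": [0, 0, 0], "gripper": 0}], force=80)

```text
time_s: 18.95
eef_pos: [476.8, 89.0, 179.3]
tcp_rot: [[-0.318, 0.82, 0.475], [0.948, 0.279, 0.153], [-0.007, 0.499, -0.866]]
contact_force: [-5.4, -1.1, 1.2]
gripper_width: 0.141
grasp_force: 81.1
```

```bash
python3 tin.py
```

```text
t 18.95 tcp in tin [ 0.27  0.05 58.41] gap-angle of tool y -89.12858026735312 tool z [  -0.07    0.04 -100.  ] F tin [-4.15  0.65  3.79] M tin [0.07 1.   0.36] q [ 0.02 -0.71  2.07  0.15  1.28 -0.32] grip 81.08217716217041 0.1405177580386211
```

Request:
move_arm(moves=[{"slide": [0, 0, 2], "angular": [0, 0, 0], "gripper": 0}, {"slide": [0, 0, 0], "angular": [0, 0, 0], "gripper": 0}, {"slide": [0, 0, 0], "angular": [0, 0, 0], "gripper": 0}])

```text
time_s: 19.25
eef_pos: [477.8, 89.3, 178.4]
tcp_rot: [[-0.318, 0.82, 0.476], [0.948, 0.279, 0.153], [-0.008, 0.5, -0.866]]
contact_force: [-8.7, -1.2, 3.5]
gripper_width: 0.143
grasp_force: 81.7
```

```bash
python3 tin.py
```

```text
t 19.25 tcp in tin [ 0.75 -0.01 57.11] gap-angle of tool y -89.11769658807707 tool z [   0.01    0.01 -100.  ] F tin [-5.77  1.49  7.4 ] M tin [0.07 1.2  0.31] q [ 0.02 -0.71  2.07  0.15  1.27 -0.32] grip 81.68358206748962 0.14335642716908786
```

Request:
move_arm(moves=[{"slide": [0, 0, 2], "angular": [0, 0, 0], "gripper": 0}, {"slide": [0, 0, 0], "angular": [0, 0, 0], "gripper": 0}, {"slide": [0, 0, 0], "angular": [0, 0, 0], "gripper": 0}])

```text
time_s: 19.55
eef_pos: [478.9, 89.5, 177.3]
tcp_rot: [[-0.318, 0.819, 0.477], [0.948, 0.279, 0.153], [-0.008, 0.501, -0.866]]
contact_force: [-9.0, -2.0, 5.6]
gripper_width: 0.14
grasp_force: 82.0
```

```bash
python3 tin.py
```

```text
t 19.55 tcp in tin [ 1.16 -0.14 55.57] gap-angle of tool y -89.11479251573644 tool z [   0.1    -0.03 -100.  ] F tin [-5.18  0.86  9.48] M tin [0.07 1.22 0.36] q [ 0.02 -0.7   2.07  0.15  1.27 -0.31] grip 81.95304036140442 0.14003445470647322
```

Request:
move_arm(moves=[{"slide": [0, -0.7, 2], "angular": [0, 0, 0], "gripper": 0}, {"slide": [0, 0, 0], "angular": [0, 0, 0], "gripper": 0}, {"slide": [0, 0, 0], "angular": [0, 0, 0], "gripper": 0}])

```text
time_s: 19.85
eef_pos: [479.6, 89.7, 176.1]
tcp_rot: [[-0.318, 0.819, 0.478], [0.948, 0.279, 0.153], [-0.008, 0.502, -0.865]]
contact_force: [-9.9, -2.8, 7.2]
gripper_width: 0.142
grasp_force: 82.2
```

```bash
python3 tin.py
```

```text
t 19.85 tcp in tin [ 1.2  -0.17 54.18] gap-angle of tool y -89.10607920696702 tool z [   0.26   -0.05 -100.  ] F tin [-5.34  0.41 11.35] M tin [0.1  0.98 0.31] q [ 0.02 -0.7   2.08  0.15  1.26 -0.32] grip 82.20034718513489 0.1419700598022001
```

Request:
move_arm(moves=[{"slide": [0, 0, 2], "angular": [0, 0, 0], "gripper": 0}, {"slide": [0, 0, 0], "angular": [0, 0, 0], "gripper": 0}, {"slide": [0, 0, 0], "angular": [0, 0, 0], "gripper": 0}])

```text
time_s: 20.15
eef_pos: [480.6, 90.0, 174.7]
tcp_rot: [[-0.318, 0.818, 0.479], [0.948, 0.279, 0.153], [-0.008, 0.502, -0.865]]
contact_force: [-11.4, -2.5, 8.9]
gripper_width: 0.141
grasp_force: 82.4
```

```bash
python3 tin.py
```

```text
t 20.15 tcp in tin [ 1.37 -0.21 52.41] gap-angle of tool y -89.1029029523463 tool z [   0.29   -0.07 -100.  ] F tin [-5.56  1.09 13.51] M tin [0.09 1.09 0.29] q [ 0.02 -0.7   2.08  0.15  1.26 -0.32] grip 82.40379452705383 0.1409329070469279
```

The spring held until about 7 N and then gave more than 5 mm of travel without bottoming, so the cap was locked at about 8 mm. I'll ease up again against the stop and release.

Request:
move_arm(moves=[{"slide": [0, -0.7, -1], "angular": [0, 0, 1], "gripper": 0}, {"slide": [0, 0, -2], "angular": [0, 0, 0], "gripper": 0}, {"slide": [0, 0, -2], "angular": [0, 0, 0], "gripper": 0}, {"slide": [0, 0, -2], "angular": [0, 0, 0], "gripper": 0}, {"slide": [0, 0, -1], "angular": [0, 0, 0], "gripper": 0}, {"slide": [0, 0, 0], "angular": [0, 0, 0], "gripper": 0}, {"slide": [0, 0, 0], "angular": [0, 0, 0], "gripper": 0}, {"slide": [0, 0, 0], "angular": [0, 0, 0], "gripper": 0}])

```text
time_s: 20.95
eef_pos: [477.1, 88.9, 179.5]
tcp_rot: [[-0.304, 0.823, 0.479], [0.953, 0.262, 0.154], [0.001, 0.503, -0.864]]
contact_force: [6.2, 0.8, 0.5]
gripper_width: 0.14
grasp_force: 80.4
```

```bash
python3 tin.py
```

```text
t 20.95 tcp in tin [ 0.6  -0.2  58.42] gap-angle of tool y -90.11201235861091 tool z [   0.38   -0.02 -100.  ] F tin [ 5.56 -1.08 -2.6 ] M tin [-0.15 -0.81  0.58] q [ 0.02 -0.71  2.08  0.15  1.27 -0.3 ] grip 80.37822961807251 0.13977442199975829
```

Request:
move_arm(moves=[{"slide": [0, 0, 0], "angular": [0, 0, 0], "gripper": 40}, {"slide": [0, 0, 0], "angular": [0, 0, 0], "gripper": 40}, {"slide": [0, 0, 0], "angular": [0, 0, 0], "gripper": 40}, {"slide": [0, 0, 0], "angular": [0, 0, 0], "gripper": 40}, {"slide": [0, 0, -15], "angular": [0, 0, 0], "gripper": 40}, {"slide": [0, 0, -30], "angular": [0, 0, 0], "gripper": 40}, {"slide": [0, 0, -10], "angular": [0, 0, 0], "gripper": 40}, {"slide": [0, 0, 0], "angular": [0, 0, 0], "gripper": 40}, {"slide": [0, 0, 0], "angular": [0, 0, 0], "gripper": 40}, {"slide": [0, 0, 0], "angular": [0, 0, 0], "gripper": 40}])

```text
time_s: 21.95
eef_pos: [449.7, 80.4, 224.1]
tcp_rot: [[-0.304, 0.827, 0.474], [0.953, 0.262, 0.153], [0.003, 0.498, -0.867]]
contact_force: [0.2, -0.3, 0.2]
gripper_width: 0.467
grasp_force: 0.0
```

```bash
python3 tin.py; python3 -c "
from h import *
w=capture('wrist')
b=capture('side')[230:320,272:362];f=lambda i:cv2.resize(i,(400,400),interpolation=cv2.INTER_CUBIC)
cv2.imwrite('pics/c7.png',np.hstack([cv2.resize(w[60:360,175:475],(400,400)),f(b)]))"
```

```text
t 21.95 tcp in tin [ -1.94   0.11 111.38] gap-angle of tool y -90.16848179192256 tool z [  -0.27    0.13 -100.  ] F tin [ 0.22 -0.35  0.13] M tin [ 0.02  0.24 -0.01] q [-0.01 -0.79  2.04  0.16  1.4  -0.31] grip 0.0 0.4667758757673198
```

View pics/c7.png

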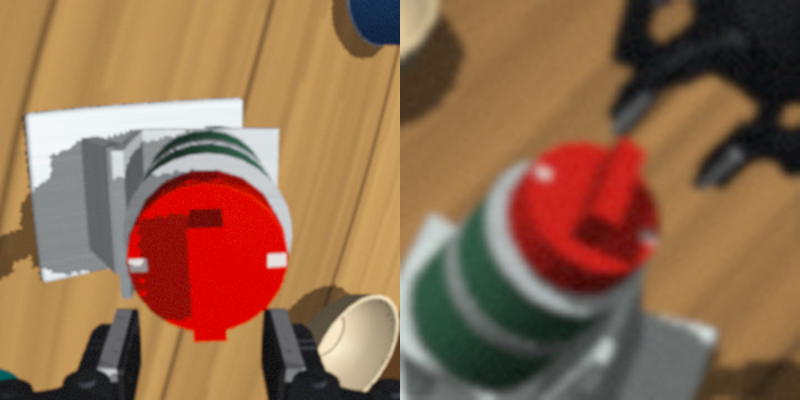

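The cap sits level on the neck, a quarter turn on from the gaps, and the fingers are clear of it. I'm handing in the job.

```bash
python3 -c "
from rig import manip
print(manip.job_done())"
```

```text
the job is handed in; nothing more can be done
None
```

The small red cap is on the green tin, turned clockwise to a firm stop and released. Regripping showed spring travel that fits the 8 mm locked seat. I moved nothing else, and the job was handed in at about 22 s, with no verdict returned.

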